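Hang the wide spreader on the slanted drying rack

TASK

Put away the wide-bladed paint spreader that lies on the table, the one with a round eye at the end of its handle: hang it by the eye in its handle on the empty peg of the slanted drying rack, blade hanging down the slope, fully home so that it lies flat on both rails. Thread the eye over the peg while you still hold the spreader, feeling gently for the loose peg without forcing it, rather than dropping it on; leave the two hanging tools where they are and do not knock over the ink bottles or the rubber puffer.

Things in the scene. Friction and masses are not known exactly. Their poses are not given: they have to be found in the camera images.
- spreader: wide paint spreader lying flat, 200 mm long, 0.12 kg: beech handle 26 wide, 10 mm thick (x -40 to +66 mm); round eye at x = +80 mm, 40 mm across, 10 mm thick, 16 mm hole; steel blade 70 wide, 3 mm thick (x -35 to -100 mm), flush with the underside. Origin: mid-handle on the underside; x along the handle to the eye, z normal to the flat, out of the upper face.
- spreader_eye (a point): centre of the spreader's eye hole, on its underside (spreader x = +80 mm, z = 0)
- spreader_edge (a point): middle of the end edge of the spreader's blade (spreader x = -100 mm)
- rack: fixed open wooden frame 390 mm wide, sloping 40 degrees, low side to the robot. Two rails along y, 20 mm broad, upper faces in one sloping plane: the top one carries 3 pegs 100 mm apart, the lower lies 130 mm down the slope; open between. Side bars at y = +-187 mm. Origin: on the table, 165 mm under the middle peg's foot; front is -x.
- free_peg: empty peg, one of the three, any place: steel, 12 mm diameter, 45 mm long, tip chamfered 1.5 mm. Origin: its foot, in the top rail's upper face; z along the peg to its tip, 40 degrees from vertical towards the rack's front; x up the slope, y along the rail. It is loose: its tip stands up to 6 mm off this axis, any way (not shown in this pose; the foot is true), and stays as left.
- peg_b: peg on which the narrow scraper hangs: steel, 12 mm diameter, 45 mm long, tip chamfered 1.5 mm. Origin: its foot, in the top rail's upper face; z along the peg to its tip, 40 degrees from vertical towards the rack's front; x up the slope, y along the rail.
- peg_c: peg on which the flat brush hangs: steel, 12 mm diameter, 45 mm long, tip chamfered 1.5 mm. Origin: its foot, in the top rail's upper face; z along the peg to its tip, 40 degrees from vertical towards the rack's front; x up the slope, y along the rail.
- hung_scraper: narrow scraper hanging on its peg: same handle and eye as the spreader, blade 34 mm wide, 195 mm long in all. Origin: mid-handle on the underside; x along the handle to the eye, z normal to the flat, out of the upper face.
- hung_brush: flat brush hanging on its peg: same handle and eye as the spreader, bristles 46 mm wide and 10 mm thick, 195 mm long in all. Origin: mid-handle on the underside; x along the handle to the eye, z normal to the flat, out of the upper face.
- ink_a: standing ink bottle, 36 mm diameter, 110 mm high with its black cap. Origin: centre of its base, z up.
- ink_b: standing ink bottle, 36 mm diameter, 110 mm high with its black cap. Origin: centre of its base, z up.
- ink_c: standing ink bottle, 36 mm diameter, 110 mm high with its black cap. Origin: centre of its base, z up.
- puffer: red rubber bulb puffer standing on its base, 68 mm diameter, 150 mm high with a thin neck. Origin: centre of its base, z up.
Mind the look-alikes: they are no part of the job. Several things have the shape of the puffer; the one meant has the colours described above.

How it is judged:
On the way:
1. the eye is threaded on the empty peg while the fingers hold the spreader (x of spreader_eye in the frame of free_peg between -0.008 and 0.008 m and y of spreader_eye in the frame of free_peg between -0.008 and 0.008 m and z of spreader_eye in the frame of free_peg between -0.004 and 0.033 m and contact force between spreader and the fingers above 0.5 N), for 0.1 s.
At the end, for the whole second after the job is handed in: Spreader at rest on the empty peg: eye within 6 mm of the peg's axis each way, underside within 6 mm of the rail and flat to it within 0.1 rad, blade edge 140 mm or more down the slope; hanging tools within 20 mm of their start; ink bottles and puffer within 0.3 rad of upright (x of spreader_eye in the frame of free_peg between -0.006 and 0.006 m and y of spreader_eye in the frame of free_peg between -0.006 and 0.006 m and z of spreader_eye in the frame of free_peg between -0.004 and 0.006 m and x of spreader_edge in the frame of free_peg below -0.14 m and angle between the z axis of spreader and the z axis of free_peg, either way round below 0.1 rad and linear speed of spreader below 0.02 m/s and distance of each of hung_scraper, hung_brush from where it was at the start of the episode below 0.02 m and angle between each of ink_a, ink_b, ink_c, puffer's own z axis and vertical below 0.3 rad); the robot touches nothing.
It fails at once if the spreader is forced against the peg (more than 40 N) or the rack (more than 70 N) (contact force between spreader and free_peg above 40 N or contact force between spreader and rack above 70 N).
It fails at once if a hanging tool is knocked out of place (more than 40 mm) (distance of any of hung_scraper, hung_brush from where it was at the start of the episode above 0.04 m).
It fails at once if an ink bottle or the puffer is knocked over (angle between any of ink_a, ink_b, ink_c, puffer's own z axis and vertical above 0.8 rad).
It also fails if it takes over 58 s, if anything falls off the work surface, if the arm or the gripper's body presses on something with over 40 N, if the wrist force passes 120 N, or if a joint passes its speed limit or range.

ROBOT

A 7-joint arm with a two-finger parallel gripper is mounted at the origin on the work surface. World frame = base frame: x ahead of the robot, y to its left, z up, the work surface at z = 0. Lengths are in m, angles in rad, forces in N, time in s.
With the tool pointing down it reaches from about 0.425 to 0.95 m from the base axis. Payload 16.7 kg.
Tool frame: the origin (TCP) lies midway between the tips of the shut fingers; the grasp point (between the pads) lies 19 mm behind it; z points along the fingers, y is the line along which they close (so a half turn about z gives the same grasp; the last joint's range is limited). The gripper opens to 94 mm and grips with 3 to 60 N. Pads are 16 mm wide; open, the fingers measure 119 mm over their backs; the gripper's body (75 mm by 177 mm) begins 78 mm behind the grasp point.
Start: joints at [-1.393, 0.426, 0.074, 1.606, -0.034, 1.111, -0.067], TCP at [0.217, 0.639, 0.205] pointing down, gripper open.
Joint ranges: [-2.85, 2.85], [-0.5, 2.14], [-1.23, 1.37], [0.21, 2.46], [-1.02, 4.16], [0.16, 2.05], [-2.73, 2.73]. Speed limits (rad/s): [1.89, 1.89, 2.39, 2.39, 3.01, 3.01, 3.01].

INTERFACE

Orientations are given as a unit quaternion [w, x, y, z].
In Python, from workcell import * gives the robot as it stands.
- The arm moves only by the tool drive_tool, never from a script. Its argument "increments" is a list that holds one entry, the list of rows, each a list of 7 numbers: the shift along the tool's x, y, z normalised to -1 to 1, where 1 is 0.02 m, then the turn, a rotation vector about the tool's x, y, z normalised to -1 to 1, where 1 is 8 degrees, then the opening, from 0 (shut) to 1 (fully open). A call has 1 to 10 rows; each row shifts and turns the commanded pose from where the row before left it, along the tool's axes as they then stand; what a row does not reach is not made up. A row lasts 1/10 s, in which the tool goes at most 50 mm and 8.59 degrees, less where a joint would pass 70% of its speed; a pose out of reach is approached as far as the arm can. A call with a number of a shift or a turn outside -1 to 1 is refused whole. A call with a gripper value outside its range is refused whole. The fingers move at their own pace and stop on an object; the grip force is fixed at half the most. Time passes only in rows, so rows that do not move let the fingers close. It gives the time, the measured TCP pose, the force, the opening and the grip force at its end, in the units of the state.
- state(): the state, without advancing time (a new reading comes with each control period).
- read_camera(name): name is "scene" or "top" or "wrist"; returns a dict with "img" (400x640x3 uint8, red, green, blue), "range_z" (400x640 float32, m along the optical axis (not along the pixel's ray), 0 where there is no reading), "intrinsics" (3x3 intrinsics, pixels), "k1" (the pictures are not rectified: a ray, as slopes to the right and down, at radius r is drawn at 1 + k1 r^2 times it, then the intrinsics apply), "R" (3x3) and "t" (3): a world point X has camera coordinates R X + t. Camera axes: x right, y down, z forward; pixel columns grow to the right and rows downward; lengths in m; the calibration is good to about 2 mm. A picture is of the moment at which its call begins.
- close_job(): hands the job in; it is judged then, once.
Trained networks look in a picture, given as the dict that the camera call returned (one of the last four; its "shot" number tells which), for a name from the list of things; names that differ only in an ending like _2 or _b are one class to them, and where a whole thing is asked for, a point or a joint stands for the part that bears it (a point fixed in the world has none). Each returns a list of dicts, best first, with "conf" (0 to 1); they miss things now and then, are a little off and sometimes report something else, mostly with a low value. They report only what shows in the picture. A call takes as long as a camera call. They do not tell look-alikes from the thing itself.
- regions_of(picture, query): "region" (400x640 bool, what is visible of it) and "extent" ([left, top, width, height] in pixels, round what is visible of it).
The state is a dict: "time": time; "joints": joint angles; "joint_vel": joint speeds; "effort": joint torques, N m; "eef_pos": TCP position; "ee_rot": TCP orientation; "force": force on the tool from outside, world axes, zero at the start; "moment": the same for the moment, N m; "width": finger opening in m; "gripper_force": force on a finger pad.
Only numpy, scipy, OpenCV 4.12 (cv2) and the standard library are available. Lean on these libraries where they do the work, as an engineer would, in place of code of your own. Each camera call takes 0.05 s, during which the arm holds its last target. There are 200 camera calls.

## Working session

There is one attempt and no reset: what is moved stays moved. The work goes in short steps, Python scripts to look and compute and a tool call to move; the robot and the scene stay as the last step left them, time stands still between calls to the robot, and variables do not carry over. Pictures are saved under pics/ and viewed, at most 10 in all, crops included, and the job is handed in when it is done.

Besides the shell and the picture viewer there is one more tool, called by a JSON object that holds its "method" and its "body", one argument or row to a line. drive_tool: Moves the arm, as the interface text tells. Scaled input: -1 to 1 covers 0.02 m each way for a shift and 8 degrees each way for a turn. Its arguments: {"type":"object","properties":{"increments":{"type":"array"}},"required":["increments"]}

```bash
mkdir -p pics
cat > h.py <<'E'
from workcell import *
import numpy as np, cv2
from scipy.spatial.transform import Rotation as Ro
def pts(p,mask=None):
    z=p["range_z"]; K=p["intrinsics"]; v,u=np.nonzero((z>0)&(mask if mask is not None else True))
    a=(u-K[0,2])/K[0,0]; b=(v-K[1,2])/K[1,1]; x,y=a.copy(),b.copy()
    for _ in range(8):
        f=1+p["k1"]*(x*x+y*y); x,y=a/f,b/f
    d=z[v,u]; C=np.c_[x*d,y*d,d]
    return (C-p["t"])@p["R"], np.c_[u,v]
def proj(p,X):
    C=np.atleast_2d(X)@p["R"].T+p["t"]; s=C[:,:2]/C[:,2:]
    s=s*(1+p["k1"]*(s**2).sum(1,keepdims=True)); K=p["intrinsics"]
    return s*[K[0,0],K[1,1]]+[K[0,2],K[1,2]]
def save(n,img): cv2.imwrite("pics/"+n+".png",img[:,:,::-1])
def tool():
    s=state(); q=s["ee_rot"]; return np.array(s["eef_pos"]),Ro.from_quat([q[1],q[2],q[3],q[0]]).as_matrix()
E
python3 - <<'E'
from h import *
S=read_camera("scene");T=read_camera("top")
save("s",S["img"]);save("t",T["img"])
for n,p in(("scene",S),("top",T)):
    print(n,p["t"],p["intrinsics"][0,0],"cam at",-p["R"].T@p["t"])
    for q in["spreader","free_peg","rack","hung_scraper","hung_brush","ink_a","puffer"]:
        for r in regions_of(p,q)[:4]:
            X,_=pts(p,r["region"])
            print(q,round(r["conf"],2),r["extent"],np.median(X,0).round(3) if len(X) else None,len(X))
s=state();print(s)
E
```

```text
scene [ 0.44488178 -0.25119088  1.37358091] 480.25292588255394 cam at [1.03684656 0.34626105 0.9761115 ]
spreader 0.64 [238.5, 154.2, 71.6, 44.4] [ 0.49  -0.261  0.004] 1036
spreader 0.24 [227.6, 211.0, 20.9, 35.6] [ 0.713 -0.19   0.065] 410
free_peg 0.54 [327.2, 232.9, 12.0, 22.5] [0.661 0.051 0.183] 154
rack 0.9 [278.2, 222.9, 205.4, 166.8] [0.669 0.158 0.086] 5786
rack 0.31 [416.1, 297.5, 15.6, 16.8] [0.653 0.251 0.189] 126
hung_scraper 0.66 [196.9, 131.1, 23.8, 44.6] [ 0.613 -0.41   0.052] 619
hung_scraper 0.63 [365.1, 261.0, 43.4, 30.3] [0.614 0.152 0.129] 484
hung_scraper 0.36 [327.5, 236.4, 12.1, 23.5] [0.663 0.051 0.183] 149
hung_brush 0.76 [405.3, 281.3, 50.1, 41.2] [0.588 0.25  0.11 ] 682
ink_a 0.96 [243.4, 233.2, 19.5, 36.4] [ 0.73  -0.123  0.063] 478
ink_a 0.81 [224.7, 208.5, 22.6, 40.3] [ 0.713 -0.19   0.065] 432
ink_a 0.63 [208.0, 200.9, 19.5, 31.7] [ 0.719 -0.249  0.058] 490
puffer 0.85 [196.5, 125.6, 25.8, 50.8] [ 0.613 -0.411  0.053] 626
puffer 0.57 [167.1, 156.5, 25.5, 48.0] [ 0.717 -0.398  0.05 ] 785
top [-0.05910194  0.58394507  1.16507116] 433.1604364645116 cam a
[... 934 characters left out ...]
.39252887,  0.42605876,  0.07390729,  1.60598298, -0.03412504,
        1.11081127, -0.06710977]), 'joint_vel': array([-9.20463626e-04,  5.77988502e-04, -1.17393744e-03, -3.92162102e-04,
        1.63517652e-03, -5.94211739e-05,  8.32123586e-04]), 'effort': array([ 2.16729910e-03, -9.35468245e+01,  3.66369210e+00, -4.54530180e+01,
       -4.90209495e-02,  1.26678051e-02, -1.17677541e-05]), 'eef_pos': array([0.21730649, 0.63903357, 0.20550205]), 'ee_rot': array([-2.75231346e-05,  1.63192965e-01,  9.86594170e-01,  1.84628920e-06]), 'force': array([-0.70202325,  0.18744508, -0.52014796]), 'moment': array([-0.01305076,  0.04335333, -0.03750132]), 'gripper_force': 0.0, 'width': 0.09381221889213621}
```

Run:
```python
import cv2
a=cv2.imread("pics/s.png")[90:400,130:530];b=cv2.imread("pics/t.png")[120:280,140:480]
cv2.imwrite("pics/s1.png",cv2.resize(a,None,fx=1.9,fy=1.9));cv2.imwrite("pics/t1.png",cv2.resize(b,None,fx=2.3,fy=2.3))
```

```text
(no output)
```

View pics/s1.png

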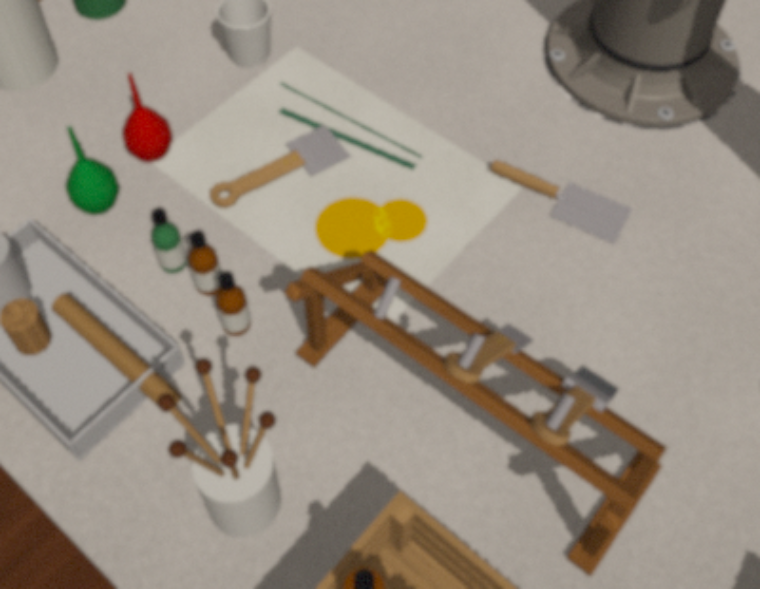

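View pics/t1.png

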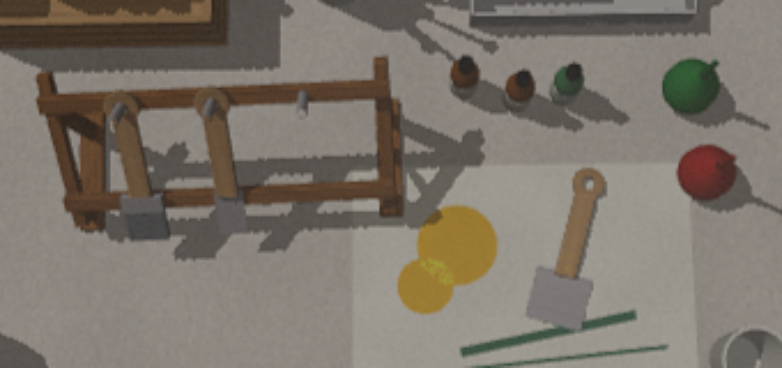

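The scene shows the spreader (about px 270,175) on the paper with its eye away from the robot. The red puffer is beyond it, the free peg is at px 333,245, and the scraper and brush hang on the other two pegs. The top view agrees: the rack is yawed slightly and the free peg is at px 272,164.

```bash
cat > m.py <<'E'
from h import *
def spreader(p,zmax=.03):
    r=[r for r in regions_of(p,"spreader") if r["conf"]>.3]
    if not r: return print("none")
    X,_=pts(p,cv2.erode(r[0]["region"].astype(np.uint8),np.ones((2,2)))>0)
    X=X[X[:,2]<zmax]; c=X[:,:2].mean(0); w,V=np.linalg.eigh(np.cov((X[:,:2]-c).T)); d=V[:,1]*np.sign(V[0,1])
    t=(X[:,:2]-c)@d; n=np.array([-d[1],d[0]]); s=(X[:,:2]-c)@n
    # refine the axis by centre of width slices
    b=np.arange(t.min()+.006,t.max()-.006,.006); cs=np.array([[x,(np.percentile(s[abs(t-x)<.004],3)+np.percentile(s[abs(t-x)<.004],97))/2] for x in b if (abs(t-x)<.004).sum()>5])
    k=np.polyfit(cs[:,0],cs[:,1],1); d2=d+k[0]*n; d2/=np.linalg.norm(d2)
    e0,e1=t.min(),t.max(); o=c+n*k[1]; mid=o+d2*(e0+e1)/2
    print("len",e1-e0,"mid",mid.round(4),"yaw",np.degrees(np.arctan2(d2[1],d2[0])).round(2),"z",np.percentile(X[:,2],[10,50,90]).round(4),"conf",r[0]["conf"])
    print("eye",(mid+.08*d2).round(4))
if __name__=="__main__":
    for n in("top","scene"):
        p=read_camera(n); print(n); spreader(p)
        for r in regions_of(p,"rack")[:1]:
            X,_=pts(p,r["region"]); X=X[X[:,2]>.03]
            bestn=0; rng=np.random.default_rng(0)
            for _ in range(3000):
                a=X[rng.choice(len(X),3,False)]; m=np.cross(a[1]-a[0],a[2]-a[0]); l=np.linalg.norm(m)
                if l<1e-5: continue
                m/=l; m*=np.sign(m[2]); 
                if abs(np.degrees(np.arccos(m[2]))-40)>6: continue
                k=(abs((X-a[0])@m)<.003).sum()
                if k>bestn: bestn=k; best=(m,a[0])
            m,a=best; I=X[abs((X-a)@m)<.003]; c=I.mean(0); m=np.linalg.svd(I-c)[2][2]; m*=np.sign(m[2])
            print("plane",bestn,len(X),m.round(3),"d",(c@m).round(4),"tilt",np.degrees(np.arccos(m[2])).round(1),"yaw",np.degrees(np.arctan2(-m[1],-m[0])).round(2))
            hi=I[(I[:,2]>.14)]; k=np.polyfit(hi[:,1],hi[:,0],1); print("top rail yaw",np.degrees(np.arctan(-k[0])).round(2),"ctr x@y=.05",np.polyval(k,.05),"z",hi[:,2].mean(), "x ext",np.ptp(hi[:,0]-np.polyval(k,hi[:,1])))
        for q in("free_peg","peg_b"):
          for r in regions_of(p,q)[:4]:
            X,_=pts(p,r["region"])
            if r["conf"]>.15 and len(X)>5: print(q,r["conf"],len(X),np.median(X,0).round(4),X.min(0).round(3),X.max(0).round(3))
E
python3 m.py
```

```text
top
len 0.19751188945580972 mid [ 0.513  -0.2622] yaw -15.8 z [0.0009 0.0054 0.0112] conf 0.6
eye [ 0.59  -0.284]
plane 1414 2743 [-0.642 -0.02   0.766] d -0.306 tilt 40.0 yaw 1.81
top rail yaw 1.85 ctr x@y=.05 0.6730293744532598 z 0.16592270734587314 x ext 0.018396286756754865
free_peg 0.6 39 [0.6592 0.0502 0.1876] [0.645 0.045 0.   ] [0.692 0.074 0.203]
peg_b 0.56 29 [0.6481 0.2477 0.1911] [0.638 0.245 0.177] [0.659 0.253 0.204]
peg_b 0.5 1078 [ 0.4783 -0.2587  0.0054] [ 0.413 -0.303 -0.006] [ 0.612 -0.204  0.016]
scene
len 0.1986486669207634 mid [ 0.5206 -0.2607] yaw -15.17 z [0.0005 0.0045 0.0107] conf 0.9
eye [ 0.5979 -0.2816]
plane 1758 4181 [-0.647 -0.018  0.762] d -0.3125 tilt 40.3 yaw 1.59
top rail yaw 1.72 ctr x@y=.05 0.6781916454574406 z 0.16677431952854826 x ext 0.019811527480562585
free_peg 0.55 133 [0.6607 0.0511 0.185 ] [ 0.554 -0.017 -0.002] [0.678 0.057 0.201]
peg_b 0.42 98 [0.6583 0.1516 0.1867] [0.647 0.146 0.174] [0.669 0.157 0.202]
```

{"method": "drive_tool", "body": {
  "increments": [
    [[0,0,-1,0,0,0,1],[0,0,-1,0,0,0,1],[-0.3,-0.9,-0.8,0,0,0,1],[-0.5,-1,-0.8,0,0,0,1],[-0.5,-1,-0.5,0,0,0,1],[-0.5,-1,0,0,0,0,1],[-0.8,-1,0,0,0,0,1],[-0.8,-1,0,0,0,0,1],[-0.8,-1,0,0,0,0,1],[-0.8,-1,0,0,0,0,1]]
  ]
}}

```text
time: 2.3
eef_pos: [0.2614, 0.4562, 0.2876]
ee_rot: [-0.0, 0.163, 0.987, 0.0]
force: [-0.1, -0.0, -0.7]
width: 0.094
gripper_force: 0.0
```

{"method": "drive_tool", "body": {
  "increments": [
    [[-1,-1,0,0,0,0,1],[-1,-1,0,0,0,0,1],[-1,-1,0,0,0,0,1],[-1,-1,0,0,0,0,1],[-1,-1,0,0,0,0,1],[-1,-1,0,0,0,0,1],[-1,-1,0,0,0,0,1],[-1,-1,0,0,0,0,1],[-1,-1,0,0,0,0,1],[-1,-1,0,0,0,0,1]]
  ]
}}

```text
time: 3.3
eef_pos: [0.3865, 0.2024, 0.2877]
ee_rot: [0.0, 0.163, 0.987, 0.0]
force: [0.1, 0.0, -0.4]
width: 0.0938
gripper_force: 0.0
```

{"method": "drive_tool", "body": {
  "increments": [
    [[-1,-1,0,0,0,0,1],[-1,-1,0,0,0,0,1],[-1,-1,0,0,0,0,1],[-1,-1,0,0,0,0,1],[-1,-1,0,0,0,0,1],[-1,-1,0,0,0,0,1],[-0.7,-1,0,0,0,0,1],[-0.6,-1,0,0,0,0,1],[-0.6,-1,0,0,0,0,1],[-0.6,-1,0,0,0,0,1]]
  ]
}}

```text
time: 4.3
eef_pos: [0.4827, -0.0416, 0.2877]
ee_rot: [0.0, 0.163, 0.987, 0.0]
force: [-0.6, 0.4, -0.1]
width: 0.094
gripper_force: 0.0
```

{"method": "drive_tool", "body": {
  "increments": [
    [[-0.6,-1,0,0,0,0,1],[-0.5,-1,0,0,0,0,1],[-0.5,-1,0,0,0,0,1],[-0.5,-1,0,0,0,0,1],[-0.5,-1,0.5,0,0,0,1],[-0.5,-1,0.5,0,0,0,1],[-0.5,-1,0.5,0,0,0,1],[0,-0.8,0.5,0,0,0,1],[0,-0.5,0.5,0,0,0,1],[0,0,0,0,0,0,1]]
  ]
}}

```text
time: 5.3
eef_pos: [0.4962, -0.222, 0.2367]
ee_rot: [-0.001, 0.164, 0.986, -0.0]
force: [-0.8, 0.3, -0.2]
width: 0.0939
gripper_force: 0.0
```

Run:
```python
from m import *
p=read_camera("wrist"); print(tool()[0]); print(proj(p,[.516,-.2615,.0])); save("w1",p["img"]); spreader(p)
```

```text
[ 0.49692236 -0.22126137  0.23734115]
[[296.46254314 195.31941466]]
len 0.2018854063784175 mid [ 0.5205 -0.2605] yaw -15.85 z [0.0029 0.0047 0.0114] conf 0.84
eye [ 0.5974 -0.2823]
```

View pics/w1.png

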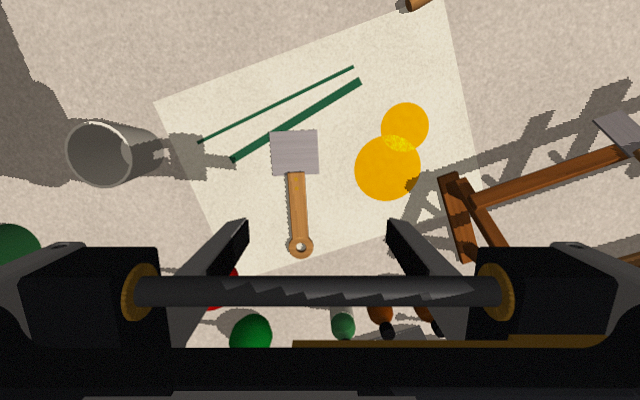

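The wrist view shows the spreader between the fingers. Its eye is at px (300,247) and its blade at (294,152), and the measured pose agrees with the scene camera. I'm descending now.

{"method": "drive_tool", "body": {
  "increments": [
    [[-0.6,-0.8,1,0,0,-0.39,0.55],[-0.55,-0.75,1,0,0,0,0.55],[0,0,1,0,0,0,0.55],[0,0,1,0,0,0,0.55],[0,0,1,0,0,0,0.55],[0,0,1,0,0,0,0.55],[0,0,1,0,0,0,0.55],[0,0,1,0,0,0,0.55],[0,0,0,0,0,0,0.55],[0,0,0,0,0,0,0.55]]
  ]
}}

```text
time: 6.4
eef_pos: [0.5106, -0.257, 0.0782]
ee_rot: [0.0, 0.136, 0.991, 0.0]
force: [-1.1, -0.5, -0.0]
width: 0.0515
gripper_force: 0.0
```

Run:
```python
from m import *
p=read_camera("wrist"); spreader(p); x,R=tool(); print(x,R.round(4))
for o in ([.509,-.258,.003],): print(((np.array(o)-x)@R).round(4))
```

```text
len 0.16525760871832806 mid [ 0.501  -0.2554] yaw -15.69 z [0.0031 0.0043 0.0112] conf 0.74
eye [ 0.578 -0.277]
[ 0.51096089 -0.25735863  0.07876639] [[-9.630e-01  2.695e-01  1.600e-03]
 [ 2.695e-01  9.630e-01 -3.000e-04]
 [-1.600e-03  1.000e-04 -1.000e+00]]
[ 0.0018 -0.0012  0.0758]
```

{"method": "drive_tool", "body": {
  "increments": [
    [[0.1,-0.05,1,0,0,0,0.55],[0,0,1,0,0,0,0.55],[0,0,1,0,0,0,0.55],[0,0,0.5,0,0,0,0.55],[0,0,0.25,0,0,0,0.55],[0,0,0,0,0,0,0.55],[0,0,0,0,0,0,0],[0,0,0,0,0,0,0],[0,0,0,0,0,0,0],[0,0,0,0,0,0,0]]
  ]
}}

```text
time: 7.5
eef_pos: [0.5081, -0.2579, 0.0029]
ee_rot: [0.0, 0.136, 0.991, -0.0]
force: [-1.0, 1.0, 5.1]
width: 0.0256
gripper_force: 30.0
```

Run:
```python
from h import *
s=state(); print(s["width"],s["gripper_force"],s["force"],s["eef_pos"])
```

```text
0.025593508970112103 30.001890063285828 [-0.97026315  0.99024131  5.12502141] [ 0.50814291 -0.25788639  0.00290684]
```

{"method": "drive_tool", "body": {
  "increments": [
    [[0,0,-0.3,0,0,0,0],[0,0,-0.8,0,0,0,0],[0,0,-1,0,0,0,0],[0,0,-1,0,0,0,0],[0,0,-1,0,0,0,0],[0,0,-1,0,0,0,0],[0,0,-1,0,0,0,0],[0,0,-1,0,0,0,0],[0,0,-1,0,0,0,0],[0,0,-1,0,0,0,0]]
  ]
}}

```text
time: 8.5
eef_pos: [0.5075, -0.258, 0.1864]
ee_rot: [0.0, 0.137, 0.991, 0.0]
force: [-0.0, 0.1, -1.3]
width: 0.0252
gripper_force: 30.0
```

{"method": "drive_tool", "body": {
  "increments": [
    [[0,0,-1,0,-0.5,0,0],[0,0,-1,0,-0.8,0,0],[0,0,-1,0,-0.8,0,0],[0,0,-1,0,-0.8,0,0],[0,0,0,0,-0.8,0,0],[0,0,0,0,-0.8,0,0],[0,0,0,0,-0.5,0,0],[0,0,0,0,0,0,0]]
  ]
}}

```text
time: 9.3
eef_pos: [0.4955, -0.2556, 0.2587]
ee_rot: [0.328, 0.13, 0.935, -0.045]
force: [-0.1, 0.9, -0.7]
width: 0.0257
gripper_force: 30.0
```

```bash
cat > g.py <<'E'
from h import *
def rackR(yaw,tilt=40):
    # peg frame: x up the slope, y along rail, z along peg
    return (Ro.from_euler("z",yaw,degrees=True)*Ro.from_euler("y",-tilt,degrees=True)).as_matrix()
def seen(p,box=.16):
    """points of the held spreader in the tool frame"""
    x,R=tool(); X,uv=pts(p); L=(X-x)@R
    return L,X,uv
def go(target,Rt,note=""):
    x,R=tool(); d=(np.array(target)-x)@R; rv=Ro.from_matrix(R.T@Rt).as_rotvec(degrees=True)
    print(note,"shift units",(d/.02).round(2),"turn units",(rv/8).round(3))
E
python3 - <<'E'
from g import *
p=read_camera("wrist"); x,R=tool(); print(x,R.round(3)); save("w2",p["img"])
P=rackR(1.75); Rt=P@np.diag([-1,1,-1.]); go(x,Rt)
for n in("wrist","scene","top"):
    q=p if n=="wrist" else read_camera(n)
    r=regions_of(q,"spreader"); 
    if not r: continue
    X,_=pts(q,r[0]["region"]); L=(X-x)@R; print(n,r[0]["conf"],len(L),L.min(0).round(3),L.max(0).round(3))
    L=L[(abs(L[:,1])<.05)&(abs(L[:,2])<.06)&(L[:,0]>-.13)&(L[:,0]<.12)]
    for a,b in((-.112,-.075),(-.07,-.02),(.03,.09)):
        m=(L[:,0]>a)&(L[:,0]<b)
        if m.sum()>5: print(a,b,m.sum(),"y pct",np.percentile(L[m,1],[3,50,97]).round(4),"z",np.percentile(L[m,2],[10,50,90]).round(4),"x",L[m,0].min().round(4),L[m,0].max().round(4))
E
```

```text
[ 0.49662125 -0.25619073  0.25956204] [[-0.752  0.273  0.6  ]
 [ 0.213  0.962 -0.171]
 [-0.624 -0.001 -0.782]]
 shift units [0. 0. 0.] turn units [-1.395 -0.176 -1.696]
wrist 0.8 15623 [-0.101 -0.082 -0.012] [0.099 0.048 0.394]
-0.112 -0.075 350 y pct [-0.0154  0.002   0.0176] z [-0.0087 -0.008  -0.0048] x -0.0818 -0.075
-0.07 -0.02 1119 y pct [-0.0102  0.0013  0.0129] z [-0.0089 -0.0082 -0.0074] x -0.07 -0.02
0.03 0.09 10638 y pct [-0.0311  0.002   0.0346] z [-0.002  -0.0011 -0.0002] x 0.03 0.0899
scene 0.84 647 [-0.114 -0.23  -0.007] [0.305 0.038 0.125]
-0.112 -0.075 167 y pct [-0.0131  0.0086  0.0195] z [-0.0061 -0.0042  0.0014] x -0.1117 -0.0754
-0.07 -0.02 154 y pct [-0.0102  0.0097  0.0142] z [-0.0061 -0.005   0.0008] x -0.0698 -0.0201
0.03 0.09 211 y pct [-0.0302  0.0098  0.0351] z [0.0008 0.0016 0.0026] x 0.03 0.0899
top 0.64 899 [-0.112 -0.072 -0.14 ] [0.208 0.046 0.308]
-0.112 -0.075 236 y pct [-0.0163  0.0012  0.018 ] z [-0.0091 -0.0069 -0.0028] x -0.1115 -0.0751
-0.07 -0.02 235 y pct [-0.0115  0.0009  0.0128] z [-0.0092 -0.0073 -0.0057] x -0.0695 -0.0201
0.03 0.09 125 y pct [-0.0265 -0.0061  0.0345] z [-0.0023 -0.0007  0.0013] x 0.0311 0.0888
```

View pics/w2.png

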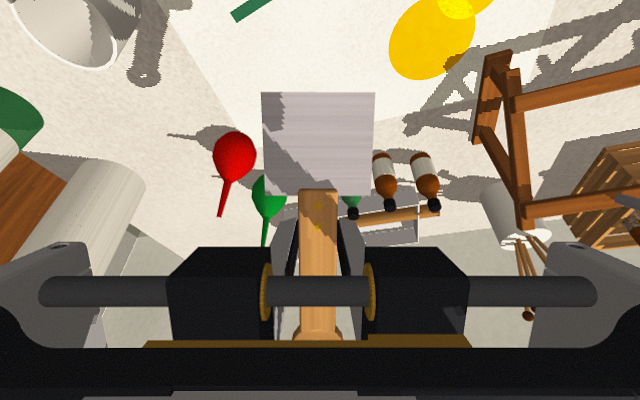

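The wrist view shows the spreader gripped squarely, with the handle at px (318,220) and the blade at (318,145). The eye is hidden behind the gripper bar. I'll align it to the rack frame.

{"method": "drive_tool", "body": {
  "increments": [
    [[0,0,0,-0.5,-0.1,-0.6,0],[0,0,0,-0.5,-0.1,-0.6,0],[0,0,0,-0.4,0.02,-0.5,0],[0,0,0,0,0,0,0],[0,0,0,0,0,0,0]]
  ]
}}

```text
time: 10.1
eef_pos: [0.4987, -0.2551, 0.2611]
ee_rot: [0.342, -0.006, 0.94, 0.001]
force: [0.3, 0.2, -1.4]
width: 0.0258
gripper_force: 30.0
```

```bash
cat >> g.py <<'E'
P=rackR(1.75); Rt=P@np.diag([-1,1,-1.]); F=np.array([.675,.051,.166]); EYE=np.array([-.092,0,.0018])
def tcp_for(off): return F+P@np.array(off)-Rt@EYE
E
python3 - <<'E'
from g import *
print(tool()[0],tcp_for([0,0,.075])); go(tcp_for([0,0,.1]),Rt,"to 100"); go(tcp_for([0,0,.075]),Rt,"to 75")
# peg axis from scene and top (several shots)
for n in("top","scene"):
    p=read_camera(n)
    for q in("free_peg","peg_b"):
      for r in regions_of(p,q)[:3]:
        X,_=pts(p,r["region"]); L=(X-F)@P
        m=(abs(L[:,0])<.03)&(L[:,2]>.012)&(L[:,2]<.055)&(abs(((L[:,1]+.05)%.1)-.05)<.015); 
        if m.sum()<8 or r["conf"]<.15: continue
        L=L[m]; print(n,q,round(r["conf"],2),m.sum())
        for a,b in((.012,.025),(.025,.037),(.037,.05)):
            k=(L[:,2]>a)&(L[:,2]<b)
            if k.sum()>4: print("   z",a,b,k.sum(),"x",np.percentile(L[k,0],[5,50,95]).round(4),"y",np.percentile(L[k,1],[5,50,95]).round(4))
        print("   zmax",np.percentile(L[:,2],97).round(4))
E
```

```text
[ 0.49874063 -0.25512189  0.26114648] [0.55521372 0.0473402  0.16569575]
to 100 shift units [ 0.75 15.09  4.3 ] turn units [-0.105  0.002 -0.094]
to 75 shift units [ 0.75 15.1   5.55] turn units [-0.105  0.002 -0.094]
top free_peg 0.43 34
   z 0.012 0.025 10 x [-0.0004  0.0017  0.0032] y [-0.0039 -0.0006  0.0047]
   z 0.025 0.037 13 x [-0.0015  0.0011  0.0027] y [-0.005  -0.001   0.0051]
   z 0.037 0.05 11 x [-0.0017  0.0012  0.0032] y [-0.0057 -0.0009  0.0035]
   zmax 0.0461
top peg_b 0.48 34
   z 0.012 0.025 10 x [-0.0028 -0.0002  0.0026] y [0.1952 0.1987 0.2053]
   z 0.025 0.037 13 x [-0.0043  0.0013  0.003 ] y [0.1958 0.1983 0.2048]
   z 0.037 0.05 11 x [-0.0015  0.0011  0.0027] y [0.1959 0.1989 0.2027]
   zmax 0.0457
top peg_b 0.45 40
   z 0.012 0.025 17 x [-0.0206  0.0006  0.0029] y [0.0959 0.1011 0.1085]
   z 0.025 0.037 11 x [-0.001   0.0018  0.0027] y [0.0959 0.0993 0.1037]
   z 0.037 0.05 12 x [-0.0053  0.0008  0.0025] y [0.0959 0.0987 0.1045]
   zmax 0.0451
scene peg_b 0.65 122
   z 0.012 0.025 49 x [-0.0013  0.0031  0.0057] y [0.1946 0.2003 0.2051]
   z 0.025 0.037 44 x [-0.0014  0.0029  0.0051] y [0.1944 0.2006 0.2051]
   z 0.037 0.05 29 x [-0.0003  0.0019  0.0055] y [0.1955 0.2003 0.2049]
   zmax 0.0432
scene peg_b 0.61 98
   z 0.012 0.025 37 x [-0.0017  0.0026  0.0045] y [0.0963 0.1017 0.1053]
   z 0.025 0.037 38 x [-0.0019  0.0026  0.0056] y [0.096  0.1017 0.1052]
   z 0.037 0.05 23 x [0.0003 0.0028 0.0058] y [0.0956 0.101  0.1051]
   zmax 0.0431
```

{"method": "drive_tool", "body": {
  "increments": [
    [[0,0.7,-0.5,-0.105,0,-0.094,0],[0,1,0,0,0,0,0],[0,1,0,0,0,0,0],[0,1,0,0,0,0,0],[0,1,0,0,0,0,0],[0,1,0,0,0,0,0],[0,1,0,0,0,0,0],[0,1,0,0,0,0,0],[0,1,0,0,0,0,0],[0,1,0,0,0,0,0]]
  ]
}}

```text
time: 11.4
eef_pos: [0.4854, -0.0614, 0.2672]
ee_rot: [0.341, -0.015, 0.94, 0.005]
force: [-0.5, -0.3, -0.6]
width: 0.0258
gripper_force: 30.0
```

{"method": "drive_tool", "body": {
  "increments": [
    [[0,1,0,0,0,0,0],[0,1,0,0,0,0,0],[0,1,0,0,0,0,0],[0,1,0,0,0,0,0],[0,1,0.3,0,0,0,0],[0.2,0.3,0.9,0,0,0,0],[0.3,0,1,0,0,0,0],[0.2,0,1,0,0,0,0],[0,0,1,0,0,0,0],[0,0,0,0,0,0,0]]
  ]
}}

```text
time: 12.4
eef_pos: [0.5191, 0.0425, 0.202]
ee_rot: [0.34, -0.014, 0.94, 0.002]
force: [0.9, -0.3, -0.7]
width: 0.0256
gripper_force: 30.0
```

Run:
```python
from g import *
x,R=tool(); print("eye in peg frame",((x+R@EYE-F)@P).round(4)); go(tcp_for([0,0,.075]),Rt,"to 75")
out=[]
for n in("top","scene"):
    p=read_camera(n); np.save(n+".npy",p,allow_pickle=True)
    c=proj(p,F+P@[0,0,.05])[0].astype(int); im=p["img"][c[1]-32:c[1]+32,c[0]-32:c[0]+32]
    im=cv2.resize(im,(384,384),interpolation=cv2.INTER_CUBIC)
    print(n,"crop origin",c-32,"x6; foot",proj(p,F),"tip",proj(p,F+P@[0,0,.045]),"eye",proj(p,x+R@EYE),proj(p,x+R@(EYE-[0,0,.01])))
    out.append(im)
save("e1",np.hstack(out))
```

```text
eye in peg frame [-0.0044 -0.0037  0.1258]
to 75 shift units [-0.23  0.2   2.55] turn units [-0.045 -0.024  0.005]
top crop origin [238 136] x6; foot [[271.89948393 159.85915615]] tip [[270.4413184 168.0039184]] eye [[269.35625071 185.79960668]] [[268.95681045 187.95965274]]
scene crop origin [307 201] x6; foot [[328.87823151 255.41383559]] tip [[338.52577079 236.05609405]] eye [[356.06517647 198.39590474]] [[358.39430089 193.77167237]]
```

View pics/e1.png

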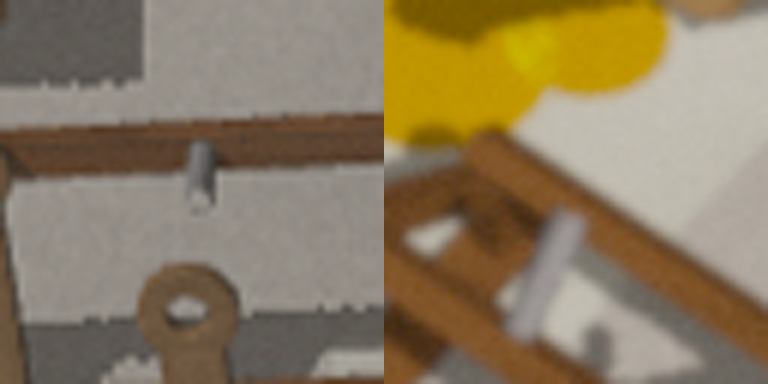

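The top crop shows the eye hole at px (269.5,187.3), within 0.5 px of the prediction. The peg foot is at (271.3,160.2) and its tip at (271.5,169), about 1 px off the nominal axis, so it leans slightly. I'm moving closer.

{"method": "drive_tool", "body": {
  "increments": [
    [[-0.2,0.2,0.5,-0.045,-0.024,0,0],[0,0,1,0,0,0,0],[0,0,1,0,0,0,0],[0,0,0.5,0,0,0,0],[0,0,0.3,0,0,0,0],[0,0,0,0,0,0,0]]
  ]
}}

```text
time: 13.1
eef_pos: [0.5578, 0.0476, 0.1628]
ee_rot: [0.342, -0.015, 0.94, 0.003]
force: [-0.8, 0.8, -0.5]
width: 0.0252
gripper_force: 30.0
```

Run:
```python
from g import *
from scipy.optimize import least_squares
x,R=tool(); e=(x+R@EYE-F)@P; print("eye in peg frame",e.round(4)); go(tcp_for([0,0,.06]),Rt,"to 60")
out=[];ps={}
for n in("top","scene"):
    p=read_camera(n); ps[n]=p
    c=proj(p,F+P@[0,0,.045])[0].astype(int); im=p["img"][c[1]-24:c[1]+24,c[0]-24:c[0]+24]
    out.append(cv2.resize(im,(384,384),interpolation=cv2.INTER_CUBIC))
    print(n,"crop origin",c-24,"x8; tip",proj(p,F+P@[0,0,.045]),"eye mid",proj(p,x+R@(EYE-[0,0,.005])))
save("e2",np.hstack(out))
M={"top":([271.3,160.2],[271.5,169.0]),"scene":([330.3,256.],[338,236.8])}
def res(v): # common foot shift and tip offset, peg frame
    f=np.array([v[0],v[1],0]); t=f+[v[2],v[3],.045]
    return np.concatenate([np.r_[proj(ps[n],F+P@f)[0]-M[n][0],proj(ps[n],F+P@t)[0]-M[n][1]] for n in M])
s=least_squares(res,np.zeros(4)); print("foot shift, lean",s.x.round(4),s.fun.round(2))
```

```text
eye in peg frame [0.0001 0.0005 0.0711]
to 60 shift units [ 0.01 -0.01  0.56] turn units [-0.019 -0.     0.023]
top crop origin [246 144] x8; tip [[270.4413184 168.0039184]] eye mid [[269.16601355 173.95028547]]
scene crop origin [314 212] x8; tip [[338.52577079 236.05609405]] eye mid [[345.5583888  222.42935965]]
foot shift, lean [-0.0013  0.0023 -0.0003 -0.0035] [-0.25  0.14 -0.49 -0.47 -0.2  -0.07  0.37 -1.22]
```

View pics/e2.png

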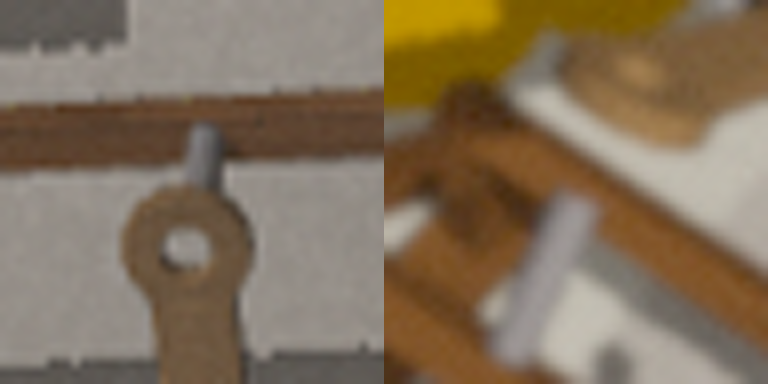

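The eye is about over the tip in x, and the peg leans roughly 2 mm towards -y. I'll shift slightly and feel down gently.

{"method": "drive_tool", "body": {
  "increments": [
    [[0,-0.08,0.4,0,0,0,0],[0,0,0.4,0,0,0,0],[0,0,0.2,0,0,0,0],[0,0,0.1,0,0,0,0],[0,0,0.05,0,0,0,0],[0,0,0.05,0,0,0,0]]
  ]
}}

```text
time: 13.8
eef_pos: [0.5734, 0.046, 0.1449]
ee_rot: [0.343, -0.015, 0.939, 0.003]
force: [0.3, -0.4, -2.1]
width: 0.0256
gripper_force: 30.0
```

{"method": "drive_tool", "body": {
  "increments": [
    [[0,0,0.05,0,0,0,0],[0,0,0.05,0,0,0,0],[0,0,0.05,0,0,0,0],[0,0,0,0,0,0,0]]
  ]
}}

```text
time: 14.2
eef_pos: [0.5754, 0.0461, 0.1423]
ee_rot: [0.342, -0.015, 0.939, 0.003]
force: [-0.8, 0.2, -1.5]
width: 0.0253
gripper_force: 30.0
```

```bash
cat > c.py <<'E'
from g import *
s=state(); x,R=tool(); print("eye",((x+R@EYE-F)@P*1000).round(1),"force in peg frame",(np.array(s["force"])@P).round(1),"moment",(np.array(s["moment"])@P).round(2),"grip",s["gripper_force"],"t",s["time"]); go(x,Rt)
E
python3 c.py
```

```text
eye [ 0.4 -1.6 44.2] force in peg frame [-1.6  0.2 -0.6] moment [-0.02  0.85 -0.03] grip 29.998775124549866 t 14.2
 shift units [0. 0. 0.] turn units [-0.019  0.007  0.021]
```

{"method": "drive_tool", "body": {
  "increments": [
    [[0,0,0.05,0,0,0,0],[0,0,0.05,0,0,0,0],[0,0,0.05,0,0,0,0],[0,0,0.05,0,0,0,0],[0,0,0,0,0,0,0]]
  ]
}}

```text
time: 14.7
eef_pos: [0.578, 0.0462, 0.1392]
ee_rot: [0.342, -0.015, 0.939, 0.004]
force: [0.3, 0.5, -0.6]
width: 0.0258
gripper_force: 30.0
```

```bash
python3 c.py
```

```text
eye [ 0.4 -1.6 40.2] force in peg frame [-0.2  0.5 -0.6] moment [-0.01  0.82 -0.08] grip 29.998858273029327 t 14.7
 shift units [0. 0. 0.] turn units [-0.019  0.006  0.02 ]
```

{"method": "drive_tool", "body": {
  "increments": [
    [[0,0,0.05,0,0,0,0],[0,0,0.05,0,0,0,0],[0,0,0.05,0,0,0,0],[0,0,0.05,0,0,0,0],[0,0,0.05,0,0,0,0],[0,0,0,0,0,0,0]]
  ]
}}

```text
time: 15.3
eef_pos: [0.5812, 0.0463, 0.1354]
ee_rot: [0.342, -0.015, 0.939, 0.004]
force: [-0.7, 0.2, -1.0]
width: 0.0251
gripper_force: 30.0
```

```bash
python3 c.py
python3 - <<'E'
from g import *
out=[]
for n in("top","scene"):
    p=read_camera(n); c=proj(p,F+P@[0,0,.03])[0].astype(int); print(n,c-24)
    out.append(cv2.resize(p["img"][c[1]-24:c[1]+24,c[0]-24:c[0]+24],(384,384),interpolation=cv2.INTER_CUBIC))
save("e3",np.hstack(out))
E
```

```text
eye [ 0.4 -1.6 35.2] force in peg frame [-1.2  0.2 -0.3] moment [-0.01  0.82 -0.03] grip 29.99871164560318 t 15.3
 shift units [0. 0. 0.] turn units [-0.019  0.007  0.02 ]
top [246 141]
scene [311 218]
```

View pics/e3.png

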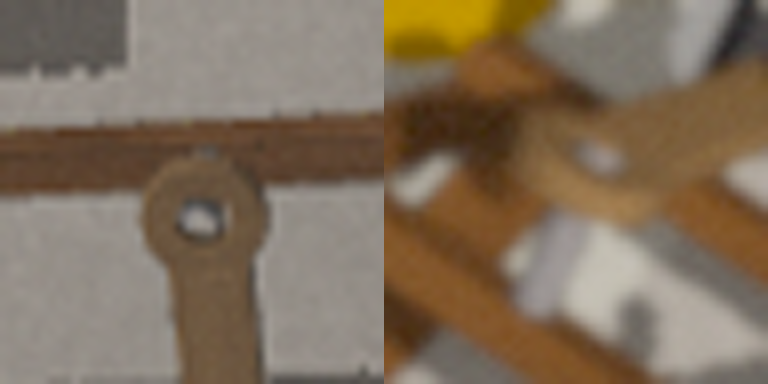

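Both views show the steel tip inside the eye hole, at top px (271,168) and scene px (338,236), so the eye is threaded. I'll go on down, easing y along the peg's lean.

{"method": "drive_tool", "body": {
  "increments": [
    [[0,0.01,0.1,0,0,0,0],[0,0.01,0.1,0,0,0,0],[0,0.01,0.1,0,0,0,0],[0,0.01,0.1,0,0,0,0],[0,0.01,0.1,0,0,0,0],[0,0,0,0,0,0,0]]
  ]
}}

```text
time: 16.0
eef_pos: [0.5877, 0.0475, 0.1276]
ee_rot: [0.342, -0.015, 0.939, 0.004]
force: [-0.0, -0.1, -1.4]
width: 0.0257
gripper_force: 30.0
```

```bash
python3 c.py
```

```text
eye [ 0.3 -0.6 25. ] force in peg frame [-0.9 -0.1 -1. ] moment [0.08 0.86 0.02] grip 29.998730421066284 t 16.0
 shift units [0. 0. 0.] turn units [-0.018  0.005  0.02 ]
```

{"method": "drive_tool", "body": {
  "increments": [
    [[0,0.01,0.1,0,0,0,0],[0,0.01,0.1,0,0,0,0],[0,0.01,0.1,0,0,0,0],[0,0.01,0.1,0,0,0,0],[0,0,0.1,0,0,0,0],[0,0,0.1,0,0,0,0],[0,0,0,0,0,0,0]]
  ]
}}

```text
time: 16.7
eef_pos: [0.5954, 0.0485, 0.1184]
ee_rot: [0.342, -0.015, 0.939, 0.004]
force: [-0.1, 0.7, -1.0]
width: 0.0256
gripper_force: 30.0
```

```bash
python3 c.py
```

```text
eye [ 0.4  0.1 13. ] force in peg frame [-0.7  0.7 -0.7] moment [-0.02  0.82  0.03] grip 29.998562335968018 t 16.7
 shift units [0. 0. 0.] turn units [-0.018  0.006  0.02 ]
```

{"method": "drive_tool", "body": {
  "increments": [
    [[0,0,0.1,0,0,0,0],[0,0,0.1,0,0,0,0],[0,0,0.1,0,0,0,0],[0,0,0.1,0,0,0,0],[0,0,0.05,0,0,0,0],[0,0,0,0,0,0,0]]
  ]
}}

```text
time: 17.3
eef_pos: [0.6011, 0.0486, 0.1116]
ee_rot: [0.342, -0.015, 0.939, 0.004]
force: [-0.5, 0.5, -1.0]
width: 0.0256
gripper_force: 30.0
```

```bash
python3 c.py
```

```text
eye [0.4 0.1 4.1] force in peg frame [-1.   0.5 -0.5] moment [ 0.    0.8  -0.03] grip 29.99875545501709 t 17.3
 shift units [0. 0. 0.] turn units [-0.018  0.006  0.02 ]
```

{"method": "drive_tool", "body": {
  "increments": [
    [[0,0,0.05,0,0,0,0],[0,0,0.05,0,0,0,0],[0,0,0.05,0,0,0,0],[0,0,0,0,0,0,0]]
  ]
}}

```text
time: 17.7
eef_pos: [0.6029, 0.0486, 0.1097]
ee_rot: [0.343, -0.015, 0.939, 0.003]
force: [-8.0, -1.0, 9.3]
width: 0.0257
gripper_force: 30.0
```

```bash
python3 c.py
```

```text
eye [0.6 0.1 1.6] force in peg frame [-0.2 -0.8 12.3] moment [-0.25  0.81  0.01] grip 30.004136860370636 t 17.7
 shift units [0. 0. 0.] turn units [-0.021  0.011  0.024]
```

Contact with the rails is at 12 N. I'm releasing and backing out along the peg axis.

{"method": "drive_tool", "body": {
  "increments": [
    [[0,0,-0.03,0,0,0,0.3],[0,0,0,0,0,0,0.5],[0,0,0,0,0,0,0.5],[0,0,0,0,0,0,0.5],[0,0,0,0,0,0,0.5]]
  ]
}}

```text
time: 18.2
eef_pos: [0.6027, 0.0487, 0.1099]
ee_rot: [0.343, -0.015, 0.939, 0.004]
force: [-0.3, -0.2, 0.2]
width: 0.0471
gripper_force: 0.0
```

{"method": "drive_tool", "body": {
  "increments": [
    [[0,0,-0.3,0,0,0,0.5],[0,0,-0.7,0,0,0,0.5],[0,0,-1,0,0,0,0.5],[0,0,-1,0,0,0,0.5],[0,0,-1,0,0,0,0.5],[0,0,-1,0,0,0,0.5],[0,0,-1,0,0,0,0.5],[0,0,-1,0,0,0,0.5],[0,0,-1,0,0,0,0.5],[0,0,0,0,0,0,0.5]]
  ]
}}

```text
time: 19.2
eef_pos: [0.5131, 0.044, 0.2171]
ee_rot: [0.343, -0.014, 0.939, 0.0]
force: [0.1, 0.3, -0.3]
width: 0.0471
gripper_force: 0.0
```

```bash
python3 c.py
python3 - <<'E'
from g import *
out=[]
for n in("wrist","scene"):
    p=read_camera(n); c=proj(p,F+P@[-.05,0.04,.0])[0].astype(int); 
    r=regions_of(p,"spreader")
    for k in r[:3]:
        X,_=pts(p,k["region"]); L=(X-F)@P; print(n,k["conf"],k["extent"],np.median(L,0).round(3),np.percentile(L,[2,98],axis=0).round(3).tolist())
        for a,b in((-.18,-.125),(-.1,-.03),(-.02,.02)):
            m=(L[:,0]>a)&(L[:,0]<b); print("  ",a,m.sum(),np.median(L[m],0).round(4) if m.sum() else "")
    if n=="scene": out.append(cv2.resize(p["img"][c[1]-60:c[1]+60,c[0]-65:c[0]+65],None,fx=3,fy=3,interpolation=cv2.INTER_CUBIC))
    else: out.append(cv2.resize(p["img"],(400,360))[:, :])
save("f",np.hstack(out))
E
```

```text
eye [  0.7  -1.8 141.6] force in peg frame [-0.1  0.3 -0.3] moment [ 0.04  0.62 -0.03] grip 0.0 t 19.2
 shift units [0. 0. 0.] turn units [-0.071  0.008  0.023]
wrist 0.81 [293.3, 107.0, 61.8, 161.8] [-0.132  0.002  0.005] [[-0.181, -0.031, 0.003], [0.001, 0.034, 0.012]]
   -0.18 3077 [-0.1525  0.0018  0.0041]
   -0.1 1229 [-0.0657  0.0022  0.0112]
   -0.02 458 [-0.0077  0.0027  0.0112]
scene 0.63 [318.7, 232.6, 58.1, 27.4] [-0.091  0.003  0.005] [[-0.178, -0.032, -0.001], [0.016, 0.03, 0.011]]
   -0.18 248 [-0.1538  0.0003  0.0021]
   -0.1 186 [-0.0656  0.003   0.0089]
   -0.02 192 [0.0072 0.0038 0.0085]
```

View pics/f.png

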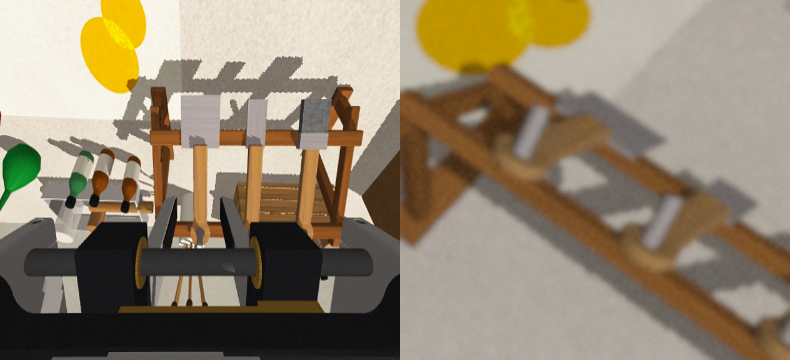

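The spreader lies flat on both rails with the peg through its eye. The hung tools and the bottles look undisturbed, and the gripper is clear, so I'm handing in.

```bash
python3 -c "
from workcell import *
print(close_job())"
```

```text
the job is handed in; nothing more can be done
None
```

The spreader hangs by its eye on the free peg, flat on both rails with the blade down the slope, and I handed the job in at about 19 s; no verdict was returned. The eye was threaded while still gripped, peak contact was about 12 N on the rails, and the hung tools and bottles looked undisturbed in the last pictures. The red puffer was not in those views.

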